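# Re-pair the mould-drying probe with its base station

## Robot

A 6-joint arm with a two-finger parallel gripper is mounted at the origin on the work surface. World frame = base frame: x ahead of the robot, y to its left, z up, the work surface at z = 0. Lengths are in m, angles in rad, forces in N, time in s.
With the tool pointing down it reaches from about 0.25 to 0.725 m from the base axis. Payload 9.7 kg.
Tool frame: the origin (TCP) lies on the mounting face of the last link; the fingertips stand 173 mm ahead of it and the grasp point (between the pads) lies 155 mm ahead of it; z points along the fingers, y is the line along which they close (so a half turn about z gives the same grasp; the last joint's range is limited). The gripper opens to 85 mm and grips with 20 to 120 N. Pads are 22 mm wide; open, the fingers measure 114 mm over their backs; the gripper's body (76 mm by 85 mm) begins 54 mm behind the grasp point. The pads swing forward as they close: fully open they stand 13 mm farther back than shut.
Start: joints at [-1.282, 0.087, 0.176, 1.66, 0, 1.571], TCP at [0.157, -0.527, 0.405] pointing down, gripper open.
Joint ranges: [-3.13, 3.13], [-0.85, 1.81], [-1.15, 1.24], [-2.2, 2.28], [-1.44, 1.52], [-3.14, 3.14]. Speed limits (rad/s): [2.22, 2.22, 2.57, 3.14, 3.14, 3.14].

## Interface

Orientations are given as [roll, pitch, yaw] about the fixed x, y, z axes, in that order (R = Rz(yaw) Ry(pitch) Rx(roll)).
In Python, from station import * gives the robot as it stands. The module is installed in compiled form; this text tells all that it offers.
- The arm moves only by the tool arm_command, never from a script. Its argument "plan" is one flat list of numbers, 7 for each row, row after row: the finger opening in mm, from 0 to 85.4, then the shift along the tool's x, y, z in mm, then the turn, a rotation vector about the tool's x, y, z in rad. In form: [claw, dx, dy, dz, ax, ay, az, claw, dx, dy, dz, ax, ay, az, ...]. A call has 1 to 12 rows; each row shifts and turns the commanded pose from where the row before left it, along the tool's axes as they then stand; what a row does not reach is not made up. A row lasts 1/10 s, in which the tool goes at most 50 mm and 8.59 degrees, less where a joint would pass 70% of its speed; a pose out of reach is approached as far as the arm can. A call with a gripper value outside its range is refused whole. The fingers move at their own pace and stop on an object; "grip_force" is the grip in N (left out, the last holds). Time passes only in rows, so rows that do not move let the fingers close. It gives the time, the measured TCP pose, the force, the opening and the grip force at its end, in the units of the state.
- observe(): the state, without advancing time (a new reading comes with each control period).
- read_camera(name): name is "scene" or "top" or "wrist"; returns the picture (400x640x3 uint8, red, green, blue); there is no depth.
- camera_info(name): a dict with "fovy" (degrees; the focal length in pixels is half the picture's height over the tangent of half this angle, whatever the lens; pixels are square), "cx", "cy" (the principal point, pixels), "k1" (the pictures are not rectified: a ray, as slopes to the right and down, at radius r is drawn at 1 + k1 r^2 times it, then the intrinsics apply), "R" (3x3) and "t" (3): a world point X has camera coordinates R X + t. Camera axes: x right, y down, z forward; pixel columns grow to the right and rows downward; lengths in m; the calibration is good to about 2 mm. A picture is of the moment at which its call begins: read the wrist's pose just before it. camera_info takes no time and is no camera call; for the wrist camera it gives the pose at the moment of the call.
- close_job(): hands the job in; it is judged then, once.
The state is a dict: "time_s": time; "joint_positions": joint angles; "qvel": joint speeds; "tau": joint torques, N m; "tool_pos": TCP position; "tool_rot": TCP orientation; "force": force on the tool from outside, world axes, zero at the start; "ft_torque": the same for the moment, N m; "opening": finger opening in m; "gripper_force": force on a finger pad.
Only numpy, scipy, OpenCV 4.12 (cv2) and the standard library are available. Lean on these libraries where they do the work, as an engineer would, in place of code of your own. Each camera call takes 0.05 s, during which the arm holds its last target. There are 200 camera calls.

## Task

The drying probe is standing in the pour hole of the round plaster mould: take it out and stand it upright, fully home, in the charging cup of the base station, and let go of it. Then take the ball-tipped stylus from the wooden tool block, reach its tip down through the small hole in the top of the base station and press the recessed pairing button fully down. Finish like that, still gripping the stylus and holding the button down, with the probe in its cup and the other things left where they were.

Things in the scene. Friction and masses are not known exactly. Their poses are not given: they have to be found in the camera images.
- mould: Round strapped plaster mould, white, 132 mm across, 110 mm high, fixed to the table. Origin: centre of its underside. Round pour hole 26 mm wide, 65 mm deep, in the middle of its flat top.
- probe: Wireless drying probe, standing in the pour hole: a white cylindrical head 36 mm across and 55 mm high, with a steel stem 14 mm across and 46 mm long below it (last 6 mm tapered to 6 mm). About 90 g (60 to 130 g). Its flat shoulder (underside of the head) rests on the mould's top, so the head is wholly above it. Origin: centre of that shoulder; z axis runs up through the head (head from 0 to +55 mm, stem down to -46 mm).
- base: Base station, white plastic box on the table, fixed, 110 mm (its x) by 170 mm (its y) and 60 mm high, with grey skirt, display and three keys on top. Origin: centre of its underside. Its charging cup is towards its +y end, its small button hole towards its -y end.
- base_well (a point): Charging cup: centre of the mouth of the stem well, on the top face of the base station (z 60 mm). Vertical round well 18 mm wide, 50 mm deep, inside a ring wall of 42 mm inner and 48 mm outer width that stands 6 mm above the top face. The probe is fully home when its stem is in the well and its shoulder rests on the top face inside the ring.
- base_hole (a point): Button hole: centre of its mouth on the top face of the base station (z 60 mm). Vertical round hole 11 mm wide, sharp-edged. The flat button top (9 mm wide) lies 18 mm below the top face when released and 23 mm below when fully down.
- pair_button (a joint): Travel of the recessed pairing button in m: 0 released, 0.005 fully down. Spring return: it starts to move at about 1.2 N and is fully down at about 5.2 N; there is a hard stop behind it.
- tool_block: Wooden tool block, 60 mm (its x) by 184 mm (its y), 80 mm high, fixed to the table. Origin: centre of its underside. Three upright holes in a row along its y, at -58, 0 and +58 mm, 16 mm wide for the first 14 mm, then 9 mm wide; each tool stands in one, resting by its shoulder 66 mm above the table. Which tool is in which hole varies.
- stylus: Ball-tipped stylus standing tip down in the tool block: a plain round wooden handle 14 mm across and 90 mm long (60 to 150 mm above the tip) with a steel ferrule, above a thin steel shank 5 mm across and 60 mm long that ends in a 6 mm ball. 40 g. In the block its handle shows from 80 to 156 mm above the table and has a plain flat top, while the other two tools carry a wider brush head or paddle blade. Origin: lowest point of the ball tip; z axis runs up along the handle.
- stylus_tip (a point): Lowest point of the stylus's ball tip.
- brush: Bystander: brush standing in the tool block, bristles up, 138 mm long, top 154 mm above the table, 14 mm handle, 18 mm bristle head. Origin: its lower end, z axis up along it.
- paddle: Bystander: wooden modelling paddle standing in the tool block, flat round-ended blade (5 by 26 mm) up, 138 mm long, top 154 mm above the table. Origin: its lower end, z axis up along it.
- bowl: Bystander: terracotta bowl, 110 mm wide, 45 mm high, on the table beyond the base station. Origin: centre of its underside.
- mould_part: Bystander: loose plaster mould part, 60 by 85 mm, 45 mm high with two 8 mm knobs, on the table. Origin: centre of its underside.
Things that resemble listed ones, but are neither listed nor needed, are in the scene too. There is more than one size of the probe; the job needs the larger. Several things look just like the base: the one meant starts farthest to the robot's right.

How it is judged:
On the way, in this order (a step that is already met when the one before it is completed fails the run):
1. the probe stands upright, fully home in the charging cup, and is let go (horizontal distance between probe and base_well below 0.004 m and z of probe in the frame of base between 0.057 and 0.063 m and angle between probe's own z axis and vertical below 0.08 rad and contact force between the fingers and probe below 0.1 N), for 0.3 s.
2. the gripped stylus presses the pairing button down through the hole, the probe still home (horizontal distance between probe and base_well below 0.004 m and z of probe in the frame of base between 0.057 and 0.063 m and angle between probe's own z axis and vertical below 0.08 rad and value of joint pair_button above 0.004 m and contact force between stylus and base above 1.5 N and contact force between the fingers and stylus above 2 N and horizontal distance between stylus_tip and base_hole below 0.005 m and z of stylus_tip in the frame of base below 0.042 m), for 0.3 s.
At the end, for the whole second after the job is handed in: Probe untouched in the cup: within 4 mm of the well axis, shoulder within 3 mm of the top face, tilt under 0.08 rad. Stylus gripped (over 2 N), its tip in the hole (within 5 mm of the axis, 18 mm deep), pushing over 1.5 N, button at least 4 mm down of 5 mm (all of step 2 and contact force between the fingers and probe below 0.1 N); the arm keeps its last pose, push and grip.
It fails at once if another tool is moved more than 30 mm or tipped (distance of any of brush, paddle from where it was at the start of the episode above 0.03 m or angle between any of brush, paddle's own z axis and vertical above 0.35 rad).
It fails at once if the bowl or the loose mould part is moved more than 30 mm (distance of any of bowl, mould_part from where it was at the start of the episode above 0.03 m).
It also fails if it takes over 64 s, if anything falls off the work surface, if the arm or the gripper's body presses on something with over 40 N, if the wrist force passes 120 N, or if a joint passes its speed limit or range.

## Working session

There is one attempt and no reset: what is moved stays moved. The work goes in short steps, Python scripts to look and compute and a tool call to move; the robot and the scene stay as the last step left them, time stands still between calls to the robot, and variables do not carry over. Pictures are saved under pics/ and viewed, at most 11 in all, crops included, and the job is handed in when it is done.

Besides the shell and the picture viewer there is one more tool, called after "Call:" as name(argument=value, ...) on one line, values as JSON. arm_command: Moves the arm, as the interface text tells. Its arguments: {"type":"object","properties":{"plan":{"type":"array"},"grip_force":{"type":"number"}},"required":["plan"]}

```bash
mkdir -p pics
cat > h.py <<'E'
from station import *
import numpy as np, cv2
def ray(ci,u,v):
    f=200/np.tan(np.radians(ci['fovy'])/2)
    d=np.array([(u-ci['cx'])/f,(v-ci['cy'])/f]); s=d.copy()
    for _ in range(20): s=d/(1+ci['k1']*(s@s))
    R=np.array(ci['R']);t=np.array(ci['t'])
    w=R.T@np.array([s[0],s[1],1]); return -R.T@t, w
def onz(ci,u,v,z):
    o,w=ray(ci,u,v); return o+w*(z-o[2])/w[2]
def proj(ci,X):
    f=200/np.tan(np.radians(ci['fovy'])/2)
    c=np.array(ci['R'])@np.array(X)+np.array(ci['t']); s=c[:2]/c[2]; s=s*(1+ci['k1']*(s@s))
    return s*f+[ci['cx'],ci['cy']]
def save(n,im): cv2.imwrite('pics/'+n,im[:,:,::-1])
E
python3 - <<'E'
from h import *
s=observe();print(s)
for n in ['scene','top','wrist']:
    ci=camera_info(n);print(n,ci); im=read_camera(n); np.save(n+'.npy',im); save(n+'0.png',im)
E
```

```text
{'time_s': 0.0, 'joint_positions': array([-1.28201050e+00,  8.74532458e-02,  1.75130820e-01,  1.65982431e+00,
       -8.18364551e-06,  1.57080008e+00]), 'qvel': array([ 0.00038866, -0.00301551, -0.00142484,  0.00057752, -0.00061838,
        0.00167328]), 'tau': array([ 2.73596861e-04, -5.20383918e+01,  4.64807689e+01,  1.61893247e-02,
        2.06060014e-05,  9.41772868e-06]), 'tool_pos': array([ 0.15663077, -0.52721806,  0.40398498]), 'tool_rot': array([-3.14024225e+00,  8.18871272e-06,  2.88782079e-01]), 'force': array([ 0.40278367, -0.12804372, -1.06891044]), 'ft_torque': array([ 0.05170154, -0.04526902, -0.02583999]), 'gripper_force': 0.0, 'opening': 0.08551193537837276}
scene {'fovy': 42.0542975859836, 'cx': 315.84087274352567, 'cy': 185.43067922455356, 'k1': -0.08962589439748052, 'R': array([[-0.2104188 ,  0.9775746 , -0.00847536],
       [ 0.61366922,  0.12533116, -0.77955256],
       [-0.76100856, -0.16923358, -0.62627947]]), 't': array([ 0.13604275, -0.28183772,  1.65228054])}
top {'fovy': 54.44528627834993, 'cx': 317.3839038005405, 'cy': 204.65345803512508, 'k1': -0.00446136451546067, 'R': array([[ 0.00701515, -0.99989095,  0.01299493],
       [-0.99724329, -0.00795536, -0.0737735 ],
       [ 0.07386884, -0.01244158, -0.99719035]]), 't': array([-0.0237426 ,  0.55584011,  1.16772317])}
wrist {'fovy': 62.110858810284256, 'cx': 321.0816502977958, 'cy': 202.37912437514444, 'k1': -0.05928571832957715, 'R': array([[ 0.28555076, -0.95836076, -0.00232674],
       [-0.90636953, -0.2708468 ,  0.32424725],
       [-0.31137603, -0.09048016, -0.94596951]]), 't': array([-0.54897695, -0.04262205,  0.38121968])}
```

View pics/top0.png

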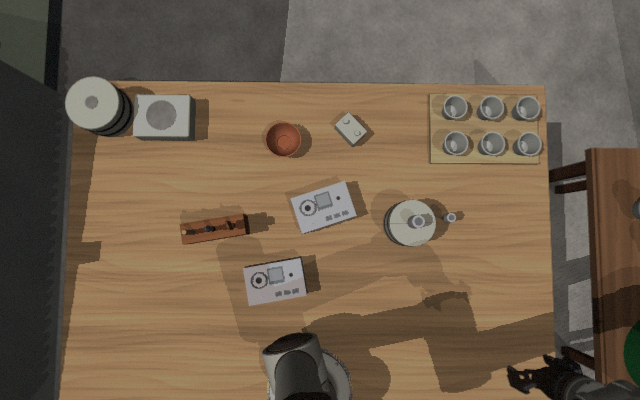

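View pics/scene0.png

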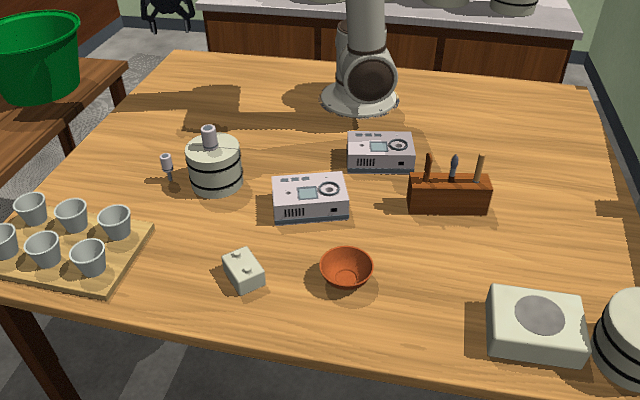

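Top view: two base stations, at (323,207) and (275,280). The one farthest right (larger column, smaller y) is (323,207). Probes are at (418,221), the larger one in the mould, and (451,217), the small decoy. Tools stand at scene (429,165), (454,165) and (479,165). I'll confirm these in one enlarged crop.

Run:
```python
from h import *
t=np.load('top.npy');s=np.load('scene.npy')
def c(im,x,y,w,h,W,H): return cv2.resize(im[y:y+h,x:x+w],(W,H),interpolation=cv2.INTER_CUBIC)
A=c(t,285,175,80,60,400,300);B=c(s,400,140,100,75,400,300);C=c(t,380,190,80,60,400,300);D=c(t,175,205,80,60,400,300)
save('crop1.png',np.vstack([np.hstack([A,B]),np.hstack([C,D])]))
ti=camera_info('top')
for n,u,v,z in [('well',308,208,.06),('hole',338,198,.06),('well2',259,280,.06),('probe',418,221,.165),('mould',410,222,.11),('small',451,217,.1),('bl',180,236,.08),('br',247,226,.08),('part',351,129,.045),('bowl',283,139,.045)]: print(n,onz(ti,u,v,z).round(3))
```

```text
well [0.543 0.009 0.06 ]
hole [ 0.573 -0.08   0.06 ]
well2 [0.332 0.149 0.06 ]
probe [ 0.503 -0.288  0.165]
mould [ 0.502 -0.281  0.11 ]
small [ 0.518 -0.401  0.1  ]
bl [0.458 0.376 0.08 ]
br [0.488 0.184 0.08 ]
part [ 0.786 -0.12   0.045]
bowl [0.753 0.086 0.045]
```

View pics/crop1.png

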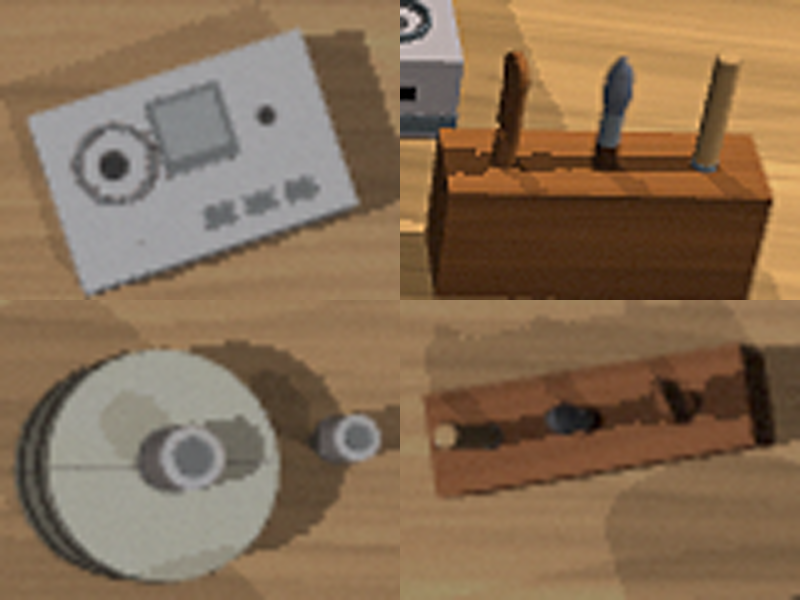

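Call:
arm_command(plan=[85,44,-15,-2,0,0,0,85,44,-15,-2,0,0,0,85,44,-15,-2,0,0,0,85,44,-15,-2,0,0,0,85,44,-15,-2,0,0,0,85,44,-14,-2,0,0,0,85,44,-14,-2,0,0,0,85,46,-14,-2,0,0,0,85,46,-13,0,0,0,0,85,0,0,0,0,0,0,85,0,0,0,0,0,0])

```text
time_s: 1.25
tool_pos: [0.5039, -0.2879, 0.4199]
tool_rot: [-3.141, 0.001, 0.291]
force: [-0.9, 0.7, -1.0]
opening: 0.0849
gripper_force: 0.0
```

Run:
```python
from h import *
s=observe();print(s['time_s'],s['tool_pos'],s['tool_rot'])
ci=camera_info('wrist');im=read_camera('wrist');np.save('w1.npy',im);np.save('w1ci.npy',ci,allow_pickle=True);save('w1.png',im)
print(proj(ci,[.503,-.288,.165]))
```

```text
1.25 [ 0.50390002 -0.2879072   0.41991031] [-3.14068235e+00  1.13471339e-03  2.91129949e-01]
[321.67615321 212.26095465]
```

View pics/w1.png

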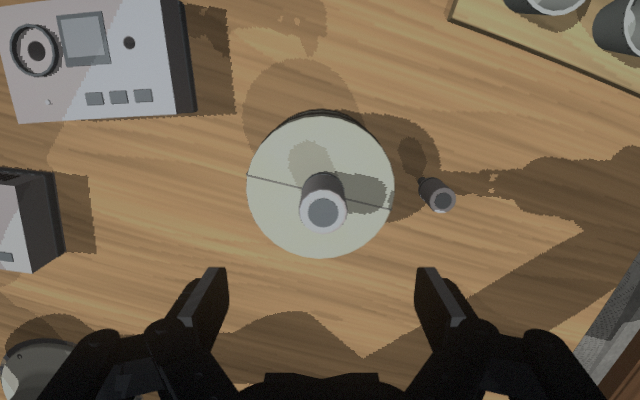

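The wrist view shows the large probe head's top near (323,211) on the mould, with the small decoy at (441,200). I'll refine the head centre.

```bash
cat >> h.py <<'E'
def blob(mask,u,v):
    n,l,st,ce=cv2.connectedComponentsWithStats(mask.astype(np.uint8)); k=l[int(v),int(u)]
    m=(l==k).astype(np.uint8); c=max(cv2.findContours(m,0,1)[0],key=cv2.contourArea)
    (e,ax,an)=cv2.fitEllipse(c); return e,ax,st[k]
def totool(s,d):
    from scipy.spatial.transform import Rotation as Ro
    return Ro.from_euler('xyz',s['tool_rot']).as_matrix().T@np.array(d)*1000
E
python3 - <<'E'
from h import *
im=np.load('w1.npy');ci=np.load('w1ci.npy',allow_pickle=True).item()
hsv=cv2.cvtColor(im,cv2.COLOR_RGB2HSV)
print(im[212,295:352:3].tolist())
g=cv2.cvtColor(im,cv2.COLOR_RGB2GRAY);m=(g>95)&(g<145)&(hsv[:,:,1]<45)
e,ax,st=blob(m,323,212);print(e,ax,st);print(onz(ci,*e,.165), ax[0]/2/332*.24)
s=observe()
c=onz(ci,*e,.165);print(totool(s,c-s['tool_pos']))
E
```

```text
[[168, 173, 161], [153, 157, 148], [168, 171, 175], [167, 170, 172], [156, 160, 162], [105, 110, 112], [104, 110, 113], [107, 112, 115], [105, 110, 113], [106, 111, 114], [105, 110, 114], [105, 110, 112], [104, 109, 113], [105, 111, 114], [107, 111, 116], [167, 172, 174], [168, 171, 173], [139, 135, 134], [110, 110, 101]]
(322.71844482421875, 212.30934143066406) (28.029312133789062, 29.794761657714844) [308 198  31  29 697]
[ 0.50318096 -0.28872976  0.165     ] 0.010131076674863517
[  0.26352109   0.26828575 255.27043797]
```

Call:
arm_command(plan=[85,0,0,40,0,0,0,85,0,0,40,0,0,0,85,0,0,30,0,0,0,85,0,0,12,0,0,0,30,0,0,0,0,0,0,30,0,0,0,0,0,0,30,0,0,0,0,0,0,30,0,0,0,0,0,0,30,0,0,0,0,0,0,30,0,0,0,0,0,0,30,0,0,0,0,0,0,30,0,0,0,0,0,0], grip_force=35)

```text
time_s: 2.5
tool_pos: [0.5033, -0.2889, 0.3008]
tool_rot: [3.139, -0.002, 0.289]
force: [-1.3, -0.2, 6.8]
opening: 0.035
gripper_force: 34.5
```

Call:
arm_command(plan=[30,0,0,-10,0,0,0,30,0,0,-25,0,0,0,30,0,0,-30,0,0,0,30,0,0,-25,0,0,0,30,12,-46,0,0,0,0,30,12,-46,0,0,0,0,30,12,-46,0,0,0,0,30,12,-46,0,0,0,0,30,12,-46,0,0,0,0,30,13,-44,0,0,0,0,30,0,0,0,0,0,0,30,0,0,0,0,0,0])

```text
time_s: 3.7
tool_pos: [0.4949, -0.0042, 0.3895]
tool_rot: [3.141, -0.001, 0.292]
force: [-0.5, -0.0, -0.9]
opening: 0.0351
gripper_force: 35.5
```

Run:
```python
from h import *
s=observe();print(s['time_s'],s['tool_pos'],s['tool_rot'],s['opening'],s['force'])
ci=camera_info('wrist');im=read_camera('wrist');np.save('w2.npy',im);np.save('w2ci.npy',ci,allow_pickle=True);save('w2.png',im)
print(proj(ci,[.543,.009,.06]),proj(ci,[.573,-.08,.06]),proj(ci,s['tool_pos']-[0,0,.135]),proj(ci,s['tool_pos']-[0,0,.236]))
```

```text
3.7 [ 0.49491982 -0.00421693  0.38947782] [ 3.14121627e+00 -6.82829708e-04  2.91542717e-01] 0.03513592115883929 [-0.50224471 -0.02229899 -0.87111978]
[322.78795615 129.53106225] [428.36405051 126.49774717] [321.5308611 321.7590853] [321.44914031 221.65529321]
```

View pics/w2.png

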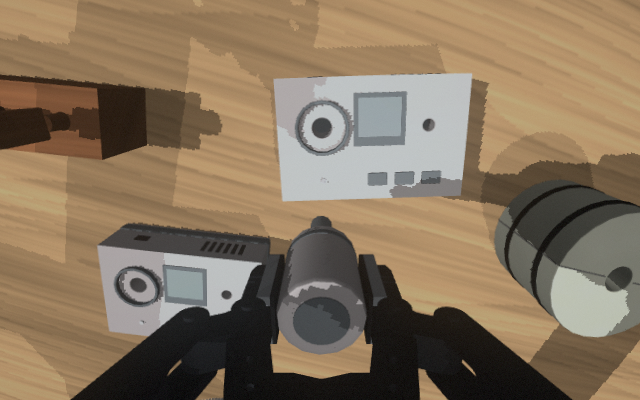

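The wrist view shows the probe held upright, with the well at (322,127) and the button hole at (429,125) on the correct base. I'll measure both.

Run:
```python
from h import *
im=np.load('w2.npy');ci=np.load('w2ci.npy',allow_pickle=True).item()
g=cv2.cvtColor(im,cv2.COLOR_RGB2GRAY);s=observe()
for n,u,v in [('well',322,127),('hole',429,125)]:
    e,ax,st=blob(g<110,u,v);p=onz(ci,*e,.06)
    print(n,e,ax,st,p.round(4),totool(s,p-s['tool_pos']).round(1))
# head top & stem tip
m=(g<98)
hsv=cv2.cvtColor(im,cv2.COLOR_RGB2HSV)
print(im[320,270:376:5].tolist())
print(im[216:222,308:336:2,0])
```

```text
well (321.2583312988281, 127.47659301757812) (18.519350051879883, 19.40581512451172) [312 118  20  20 309] [0.5443 0.0108 0.06  ] [ 51.7  -1.4 329.3]
hole (427.78338623046875, 124.32987213134766) (9.583768844604492, 11.495288848876953) [423 119  11  12  96] [ 0.5746 -0.0788  0.06  ] [ 55.1  93.1 329.4]
[[22, 18, 21], [28, 26, 26], [118, 113, 115], [120, 117, 117], [122, 117, 118], [71, 75, 77], [70, 75, 76], [71, 75, 78], [74, 76, 79], [71, 74, 77], [73, 78, 79], [73, 76, 79], [73, 77, 79], [64, 67, 68], [54, 55, 57], [55, 56, 59], [84, 81, 82], [94, 90, 91], [93, 89, 90], [70, 67, 66], [29, 26, 25], [23, 20, 19]]
[[178 181 179 178 153  93  80  60 111 175 182 187 187 186]
 [173 172 177 172 104  69  64  59  57  94 158 185 185 187]
 [166 157 164 105  73  70  66  58  58  57 122 180 182 183]
 [159 155 136  75  74  71  65  57  58  57  65 176 179 180]
 [160 156 112  78  75  69  65  59  60  56  59 139 175 171]
 [168 164  88  74  72  67  66  58  55  55  57  81 170 161]]
```

Call:
arm_command(plan=[30,26,-1,0,0,0,0,30,25.5,-0.4,0,0,0,0,30,0,0,30,0,0,0,30,0,0,30,0,0,0,30,0,0,22,0,0,0,30,0,0,0,0,0,0,30,0,0,0,0,0,0])

```text
time_s: 4.45
tool_pos: [0.5441, 0.0096, 0.3074]
tool_rot: [3.142, 0.0, 0.287]
force: [0.4, -0.6, 0.0]
opening: 0.0352
gripper_force: 35.5
```

Run:
```python
from h import *
s=observe();print(s['time_s'],s['tool_pos'],s['tool_rot'],s['force'])
print(totool(s,np.array([.5443,.0108,.06])-s['tool_pos']),totool(s,np.array([.5746,-.0788,.06])-s['tool_pos']))
ci=camera_info('wrist');im=read_camera('wrist');np.save('w3.npy',im)
X=s['tool_pos']
print(proj(ci,[.5443,.0108,.06]),proj(ci,X-[0,0,.237]))
c=im[150:350,220:420];save('w3.png',cv2.resize(c,(600,600),interpolation=cv2.INTER_CUBIC))
```

```text
4.45 [0.54406223 0.00962649 0.30738505] [3.14155691e+00 1.11682447e-04 2.87095243e-01] [ 0.38060067 -0.61992594  0.04794447]
[  0.58796768  -1.06699136 247.38494698] [  4.27598928  93.4456982  247.38791347]
[320.05482539 214.47086909] [321.57510705 220.82571171]
```

View pics/w3.png

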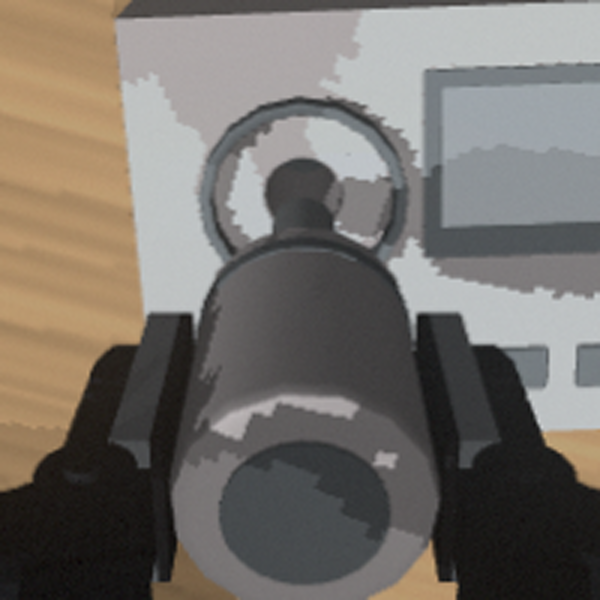

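Ring, well (crop ~(301,190)) and stem (crop ~(304,215)) line up to about 1 mm. I'll correct and insert.

Call:
arm_command(plan=[30,0.5,-1,0,0,0,0,30,0,0,8,0,0,0,30,0,0,8,0,0,0,30,0,0,9,0,0,0,30,0,0,10,0,0,0,30,0,0,10,0,0,0,30,0,0,7,0,0,0,30,0,0,2,0,0,0,30,0,0,1,0,0,0,30,0,0,0,0,0,0])

```text
time_s: 5.5
tool_pos: [0.5442, 0.0119, 0.2518]
tool_rot: [-3.141, -0.0, 0.289]
force: [0.0, -0.1, -0.5]
opening: 0.0352
gripper_force: 35.4
```

Call:
arm_command(plan=[30,0,0,1,0,0,0,30,0,0,0,0,0,0,30,0,0,0.7,0,0,0,30,0,0,0,0,0,0])

```text
time_s: 5.9
tool_pos: [0.5442, 0.0119, 0.2508]
tool_rot: [3.141, -0.001, 0.289]
force: [-3.0, 0.8, 5.3]
opening: 0.0347
gripper_force: 35.9
```

Call:
arm_command(plan=[60,0,0,0,0,0,0,60,0,0,0,0,0,0,60,0,0,0,0,0,0,60,0,0,0,0,0,0,60,0,0,-10,0,0,0,60,0,0,-40,0,0,0,60,0,0,-45,0,0,0,60,0,0,-45,0,0,0,85,-30,0,0,0,0,0,85,-30,0,0,0,0,0,85,0,0,0,0,0,0,85,0,0,0,0,0,0])

```text
time_s: 7.1
tool_pos: [0.4863, -0.0053, 0.391]
tool_rot: [3.141, -0.002, 0.288]
force: [0.6, -0.5, -0.6]
opening: 0.0851
gripper_force: 0.0
```

Run:
```python
from h import *
s=observe();print(s['time_s'],s['tool_pos'],s['tool_rot'],s['opening'])
ci=camera_info('wrist');im=read_camera('wrist');np.save('w4.npy',im);np.save('w4ci.npy',ci,allow_pickle=True);save('w4.png',im)
print(proj(ci,[.5443,.0108,.06]),proj(ci,[.5443,.0108,.115]),proj(ci,[.5746,-.0788,.06]))
t=read_camera('top');ti=camera_info('top')
hsv=cv2.cvtColor(t,cv2.COLOR_RGB2HSV); m=(t.min(2)>70)&(hsv[:,:,1]>50)&(hsv[:,:,1]<140)
w=np.zeros(m.shape,bool);w[226:240,177:192]=1
print(t[232,176:200].tolist())
for u,v in [(184,232)]: print(onz(ti,u,v,.156))
```

```text
7.1 [ 0.48634063 -0.00534072  0.39103746] [ 3.14106654e+00 -1.75360375e-03  2.88398851e-01] 0.08512324902149049
[322.626924   117.90019453] [322.91303103 124.00106464] [429.48034833 114.4241048 ]
[[161, 130, 94], [158, 129, 90], [160, 130, 93], [160, 130, 95], [148, 116, 82], [135, 96, 65], [161, 132, 94], [159, 132, 94], [160, 130, 92], [156, 127, 90], [82, 61, 45], [48, 34, 25], [50, 40, 33], [46, 34, 23], [46, 35, 26], [45, 37, 26], [44, 33, 22], [44, 34, 25], [46, 38, 33], [51, 40, 29], [71, 43, 28], [76, 50, 31], [71, 45, 30], [73, 47, 27]]
[0.46954725 0.33951794 0.156     ]
```

View pics/w4.png

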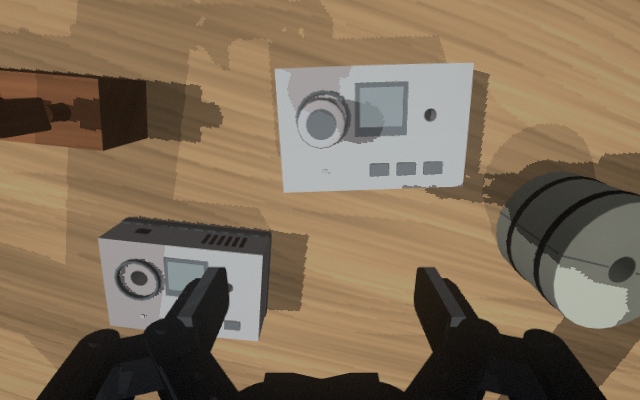

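The probe is seated in the ring at (323,122). Next: turn and move over the stylus.

Call:
arm_command(plan=[85,0,0,-3,0,0,-0.143,85,0,0,-3,0,0,-0.143,85,0,0,-3,0,0,-0.143,85,0,0,-3,0,0,-0.143,85,0,0,-3,0,0,-0.143,85,0,0,-3,0,0,-0.143,85,0,0,-3,0,0,-0.143,85,0,0,-3,0,0,-0.143,85,0,0,-3,0,0,-0.143,85,0,0,-3,0,0,-0.143])

```text
time_s: 8.2
tool_pos: [0.4874, -0.005, 0.4197]
tool_rot: [-3.141, -0.0, 1.725]
force: [-1.2, 0.3, -0.5]
opening: 0.0852
gripper_force: 0.0
```

Call:
arm_command(plan=[85,43,4,0,0,0,0,85,43,4,0,0,0,0,85,43,4,0,0,0,0,85,43,4,0,0,0,0,85,43,4,0,0,0,0,85,43,5,0,0,0,0,85,43,5,0,0,0,0,85,43,5,0,0,0,0,85,0,0,0,0,0,0,85,0,0,0,0,0,0])

```text
time_s: 9.2
tool_pos: [0.4707, 0.3416, 0.4189]
tool_rot: [-3.14, 0.001, 1.721]
force: [-0.3, -0.1, 0.1]
opening: 0.0849
gripper_force: 0.0
```

Run:
```python
from h import *
s=observe();print(s['time_s'],s['tool_pos'],s['tool_rot'],s['opening'])
ci=camera_info('wrist');im=read_camera('wrist');np.save('w5.npy',im);np.save('w5ci.npy',ci,allow_pickle=True);save('w5.png',im)
print(proj(ci,[.4695,.3395,.156]))
```

```text
9.2 [0.47066798 0.34157414 0.41888659] [-3.13998819e+00  9.95254733e-04  1.72096055e+00] 0.08489688680729231
[319.45782956 210.22677341]
```

View pics/w5.png

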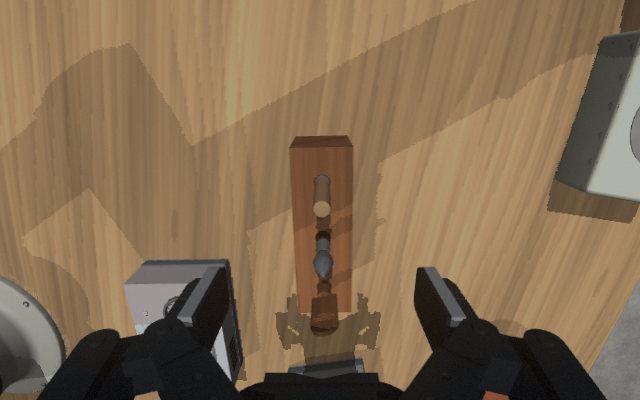

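Run:
```python
from h import *
im=np.load('w5.npy');ci=np.load('w5ci.npy',allow_pickle=True).item();s=observe()
print(im[209,308:336].tolist())
hsv=cv2.cvtColor(im,cv2.COLOR_RGB2HSV)
g=im[:,:,0].astype(int)
m=(g>int(im[209,321,0])-25)&(g<int(im[209,321,0])+40)
w=np.zeros(m.shape,bool);w[196:222,310:334]=1
e,ax,st=blob(m&w,321,209);p=onz(ci,*e,.156);print(e,ax,st,p,totool(s,p-s['tool_pos']))
```

```text
[[113, 76, 51], [113, 77, 51], [114, 76, 51], [115, 76, 50], [111, 79, 53], [119, 94, 66], [147, 119, 87], [148, 121, 87], [147, 119, 87], [147, 120, 87], [148, 120, 86], [149, 121, 86], [151, 122, 88], [151, 121, 88], [148, 119, 86], [148, 120, 87], [149, 120, 87], [147, 119, 85], [148, 120, 86], [150, 120, 87], [148, 120, 87], [136, 109, 80], [115, 89, 63], [108, 72, 50], [117, 77, 51], [117, 78, 52], [116, 77, 52], [114, 76, 51]]
(321.42645263671875, 208.53567504882812) (15.277691841125488, 15.45373821258545) [314 201  16  16 207] [0.47074599 0.34104446 0.156     ] [  0.70024534   0.31406754 263.36344701]
```

Call:
arm_command(plan=[60,0,0,30,0,0,0,60,0,0,40,0,0,0,60,0,0,40,0,0,0,60,0,0,29,0,0,0,5,0,0,0,0,0,0,5,0,0,0,0,0,0,5,0,0,0,0,0,0,5,0,0,0,0,0,0,5,0,0,0,0,0,0,5,0,0,0,0,0,0,5,0,0,0,0,0,0], grip_force=60)

```text
time_s: 10.35
tool_pos: [0.471, 0.3403, 0.2835]
tool_rot: [3.138, -0.001, 1.719]
force: [-0.1, -1.1, 7.1]
opening: 0.0126
gripper_force: 58.3
```

Call:
arm_command(plan=[5,0,0,-20,0,0,0,5,0,0,-40,0,0,0,5,0,0,-50,0,0,0,5,0,0,-50,0,0,0,5,0,0,0,0,0,0])

```text
time_s: 10.85
tool_pos: [0.4702, 0.3399, 0.4499]
tool_rot: [3.131, -0.006, 1.719]
force: [0.3, -0.3, -0.5]
opening: 0.0126
gripper_force: 58.6
```

Call:
arm_command(plan=[5,-40,4,0,0,0,0,5,-42.5,4,0,0,0,0,5,-42.5,4,0,0,0,0,5,-42.5,4,0,0,0,0,5,-42.5,4,0,0,0,0,5,-42.5,4,0,0,0,0,5,-42.5,4,0,0,0,0,5,-42.5,4,0,0,0,0,5,-42.5,4,0,0,0,0,5,-42.5,4,0,0,0,0,5,-42.5,0,0,0,0,0,5,0,0,0,0,0,0])

```text
time_s: 12.05
tool_pos: [0.579, -0.1181, 0.4408]
tool_rot: [-3.142, 0.001, 1.714]
force: [-0.6, 0.6, -1.1]
opening: 0.0124
gripper_force: 58.6
```

Call:
arm_command(plan=[5,0,0,30,0,0,0,5,0,0,30,0,0,0,5,0,0,12,0,0,0,5,0,0,0,0,0,0,5,0,0,0,0,0,0])

```text
time_s: 12.55
tool_pos: [0.5787, -0.1135, 0.3705]
tool_rot: [3.14, 0.0, 1.719]
force: [0.4, -0.3, 0.5]
opening: 0.0124
gripper_force: 58.6
```

Run:
```python
from h import *
s=observe();print(s['time_s'],s['tool_pos'],s['tool_rot'],s['opening'],s['force'])
ci=camera_info('wrist');im=read_camera('wrist');np.save('w6.npy',im);np.save('w6ci.npy',ci,allow_pickle=True);save('w6.png',im)
print(proj(ci,[.5746,-.0788,.06]),proj(ci,s['tool_pos']-[0,0,.2775]))
```

```text
12.55 [ 0.57870777 -0.11349801  0.37050632] [3.14020895e+00 4.48069255e-04 1.71927801e+00] 0.012381886501078626 [ 0.35833812 -0.33866192  0.45954354]
[321.76431551 150.07307406] [320.43336431 201.74261083]
```

View pics/w6.png

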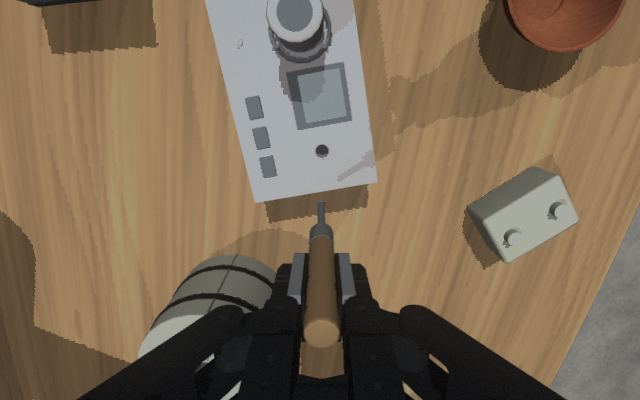

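Hole at (322,151), stylus tip at about (321,203), stylus vertical. I'll measure both.

Run:
```python
from h import *
im=np.load('w6.npy');ci=np.load('w6ci.npy',allow_pickle=True).item();s=observe()
g=cv2.cvtColor(im,cv2.COLOR_RGB2GRAY)
e,ax,st=blob(g<95,322,151);p=onz(ci,*e,.06);print(e,ax,st,p)
print(g[197:216,310:334])
for v in (204,): 
    q=onz(ci,321,v,s['tool_pos'][2]-.2775+.003);print(q,totool(s,p-q),totool(s,p-s['tool_pos']))
```

```text
(321.5418395996094, 149.65835571289062) (9.548087120056152, 11.870542526245117) [316 145  12  10 101] [ 0.57436151 -0.07847953  0.06      ]
[[ 87  90  93  92  93  92  89  91  91  90  91  90  86  88  88  89  89  88
   88  84  84  86  84  87]
 [ 89  90  90  90  91  89  89  90  90  91  89  88  89  87  88  90  89  89
   87  86  87  86  84  89]
 [ 91  91  90  92  91  89  90  88  88  89  90  90  89  88  88  89  90  89
   87  86  85  86  86  86]
 [ 90  89  92  92  91  91  89  89  88  88  97  95  88  83  89  90  89  88
   89  85  84  85  86  88]
 [ 89  89  89  92  88  88  92  88  89  98  96  94  91  94  96  86  88  88
   87  85  85  85  85  88]
 [ 87  91  91  90  90  89  90  89  87  79  77  77  75  76  73  75  89  87
   85  85  83  83  88  90]
 [ 90  92  90  91  91  90  85  80  82  75  79  78  75  70  71  79  87  88
   85  83  86  86  87  89]
 [ 91  91  92  90  90  90  88  87  75  75  79  78  75  66  69  82  88  88
   86  85  85  85  85  88]
 [ 90  90  90  91  89  90  89  85  71  73  80  79  74  69  67  82  88  87
   84  85  85  85  86  87]
 [ 90  91  89  91  93  89  92  82  73  74  78  80  
[... 382 characters left out ...]
  82  68  74  80  77  76  69  66  80  88  86
   83  83  84  86  88  90]
 [ 90  90  90  90  92  89  91  81  70  75  78  78  74  68  68  79  86  84
   83  84  85  89  96  99]
 [ 90  90  89  90  90  90  92  82  70  74  76  77  78  69  73  86  94  90
   91  90  89 111 139 140]
 [ 90  90  90  90  89  89  89  81  72  74  78  78  74  67  88 121 134 131
  130 133 118 114 138 140]
 [ 90  93  99  97  97  94  90  83  69  75  79  79  75  70  89 124 134 131
  130 132 134 136 139 140]
 [ 91 116 142 140 141 125  98  88  72  75  79  79  75  70  86 123 134 130
  130 131 134 138 139 139]]
[ 0.57924993 -0.11411991  0.09640226] [35.99909129  0.3556052  36.37577917] [3.55850378e+01 9.18236898e-02 3.10876263e+02]
```

Call:
arm_command(plan=[5,18,0.2,0,0,0,0,5,17.5,0,0,0,0,0,5,0,0,12,0,0,0,5,0,0,10,0,0,0,5,0,0,0,0,0,0,5,0,0,0,0,0,0])

```text
time_s: 13.2
tool_pos: [0.5735, -0.0788, 0.3465]
tool_rot: [-3.141, -0.0, 1.719]
force: [0.5, 0.1, -0.1]
opening: 0.0126
gripper_force: 58.6
```

Run:
```python
from h import *
s=observe();print(s['time_s'],s['tool_pos'],s['tool_rot'],s['force'])
ci=camera_info('wrist');im=read_camera('wrist')
print(proj(ci,[.5744,-.0786,.06]),proj(ci,s['tool_pos']-[0,0,.2775]))
c=im[160:260,270:370];save('w7.png',cv2.resize(c,(600,600),interpolation=cv2.INTER_CUBIC))
```

```text
13.2 [ 0.57351619 -0.07880017  0.34651251] [-3.14064751e+00 -2.10046741e-04  1.71868103e+00] [ 0.50430288  0.06190985 -0.1004089 ]
[322.37112543 198.27086431] [321.23847363 201.92170081]
```

View pics/w7.png

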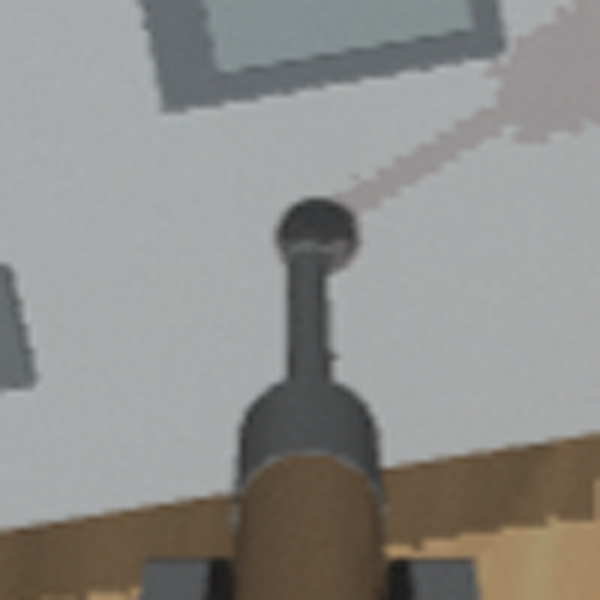

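Call:
arm_command(plan=[5,0,1,0,0,0,0,5,0,0,4,0,0,0,5,0,0,4,0,0,0,5,0,0,5,0,0,0,5,0,0,5,0,0,0,5,0,0,4,0,0,0,5,0,0,0,0,0,0])

```text
time_s: 13.95
tool_pos: [0.5745, -0.0785, 0.3241]
tool_rot: [-3.14, -0.0, 1.719]
force: [0.5, 0.1, 0.8]
opening: 0.0124
gripper_force: 58.6
```

Call:
arm_command(plan=[5,0,0,2,0,0,0,5,0,0,2,0,0,0,5,0,0,2,0,0,0,5,0,0,0,0,0,0,5,0,0,0,0,0,0])

```text
time_s: 14.45
tool_pos: [0.5747, -0.0785, 0.3192]
tool_rot: [3.141, 0.0, 1.719]
force: [-0.1, -0.2, 0.3]
opening: 0.0123
gripper_force: 58.6
```

Call:
arm_command(plan=[5,0,0,1.5,0,0,0,5,0,0,0,0,0,0,5,0,0,0,0,0,0])

```text
time_s: 14.75
tool_pos: [0.5747, -0.0785, 0.3177]
tool_rot: [3.141, 0.0, 1.719]
force: [-0.0, -0.0, 2.6]
opening: 0.0125
gripper_force: 58.8
```

Contact with the button spring has begun. I'll press on.

Call:
arm_command(plan=[5,0,0,1.5,0,0,0,5,0,0,0,0,0,0,5,0,0,1.5,0,0,0,5,0,0,0,0,0,0,5,0,0,0,0,0,0])

```text
time_s: 15.25
tool_pos: [0.5746, -0.0785, 0.3147]
tool_rot: [3.141, 0.0, 1.719]
force: [1.2, 1.4, 5.0]
opening: 0.0125
gripper_force: 59.0
```

Call:
arm_command(plan=[5,0,0,1,0,0,0,5,0,0,0,0,0,0,5,0,0,0,0,0,0])

```text
time_s: 15.55
tool_pos: [0.5747, -0.0786, 0.3139]
tool_rot: [3.141, 0.0, 1.719]
force: [-0.0, -0.6, 6.4]
opening: 0.0126
gripper_force: 59.4
```

Call:
arm_command(plan=[5,0,0,0.7,0,0,0,5,0,0,0,0,0,0,5,0,0,0,0,0,0,5,0,0,0,0,0,0,5,0,0,0,0,0,0])

```text
time_s: 16.05
tool_pos: [0.5747, -0.0786, 0.3137]
tool_rot: [3.14, 0.0, 1.719]
force: [-0.9, 0.5, 9.0]
opening: 0.0126
gripper_force: 59.7
```

Run:
```python
from h import *
F=[]
for i in range(5): read_camera('top'); s=observe(); F.append(s['force'])
print(np.mean(F,0),s['tool_pos'],s['gripper_force'],s['time_s'])
save('end.png',cv2.resize(read_camera('top')[165:245,270:370],(750,600)))
```

```text
[-1.04602031  0.1966907   9.24439484] [ 0.57465639 -0.07856264  0.31367557] 59.71701800823212 16.3
```

View pics/end.png

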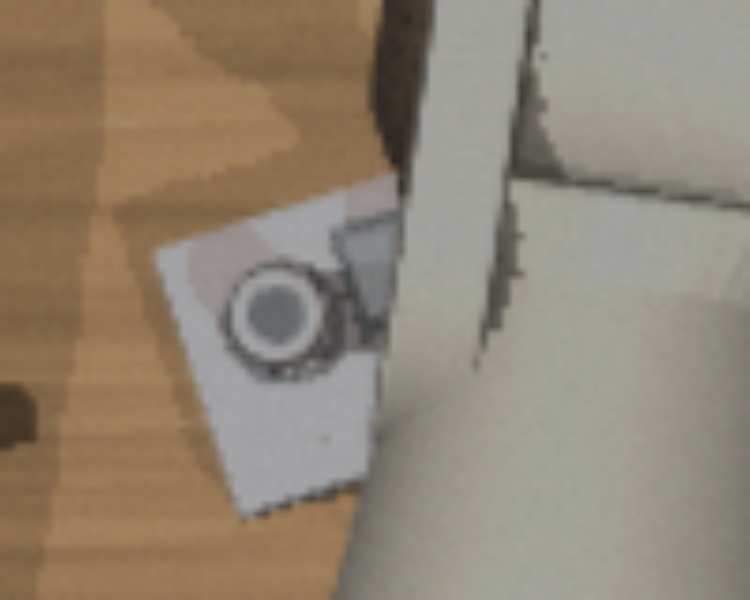

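The probe is still seated in its ring at crop (275,312). The force rose to a steady 9 N while the TCP hardly moved, so the button is at its hard stop. Handing in.

```bash
python3 -c "
from station import *
print(close_job())"
```

```text
the job is handed in; nothing more can be done
None
```

I handed the job in at about 16 s: the probe is seated and released in the charging cup, and the gripped stylus is holding the pairing button at its stop with about 9 N. The hand-in returned no verdict.

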